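# Unclasp the bearing bracket and show it to the inspection camera

### The arm

A 6-joint arm with a two-finger parallel gripper is mounted at the origin on the work surface. World frame = base frame: x ahead of the robot, y to its left, z up, the work surface at z = 0. Lengths are in m, angles in degrees, forces in N, time in s.
With the tool pointing down it reaches from about 0.3 to 0.75 m from the base axis. Payload 8.5 kg.
Tool frame: the origin (TCP) lies at the very end of the fingers, on their centre line; the grasp point (between the pads) lies env.pinch_z behind it (env.pinch_z is the distance from the TCP to the grasp point, in m); z points along the fingers, y is the line along which they close (so a half turn about z gives the same grasp; the last joint's range is limited). The gripper opens to 85 mm and grips with 20 to 120 N. Pads are 22 mm wide; open, the fingers measure 114 mm over their backs; the gripper's body (76 mm by 85 mm) begins 54 mm behind the grasp point. The pads swing forward as they close: fully open they stand 13 mm farther back than shut.
Start: joints at [53.039, 21.807, 74.336, -0, 83.858, -12.336], TCP at [0.229, 0.5, 0.231] pointing down, gripper open.
Joint ranges: [-178.18, 178.18], [-50.72, 133.34], [12.68, 142.11], [-81.47, 261.47], [9.98, 163.14], [-165.26, 165.26]. Speed limits (degrees/s): [136.94, 136.94, 180, 180, 180, 180].

### API

Orientations are given as a 3x3 rotation matrix whose columns are the frame's x, y, z axes.
In Python, from rig import telemetry, get_image, env gives the robot as it stands. The module is installed in compiled form; this text tells all that it offers.
- The arm moves only by the tool apply_moves, never from a script. Its argument "series" is a list of rows, each a list of 7 numbers: the shift along the tool's x, y, z in mm, then the turn, a rotation vector about the tool's x, y, z in degrees, then the opening, from 0 (shut) to 1 (fully open). A call has 1 to 12 rows; each row shifts and turns the commanded pose from where the row before left it, along the tool's axes as they then stand; what a row does not reach is not made up. A row lasts 1/8 s, in which the tool goes at most 62.5 mm and 10.7 degrees, less where a joint would pass 70% of its speed; a pose out of reach is approached as far as the arm can. A call with a gripper value outside its range is refused whole. The fingers move at their own pace and stop on an object; "grip_force" is the grip in N (left out, the last holds). Time passes only in rows, so rows that do not move let the fingers close. It gives the time, the measured TCP pose, the force, the opening and the grip force at its end, in the units of the state.
- telemetry.observe(): the state, without advancing time (a new reading comes with each control period).
- get_image(name): name is "side" or "top"; returns a dict with "frame" (384x512x3 uint8, red, green, blue), "z_map" (384x512 float32, m along the optical axis (not along the pixel's ray), 0 where there is no reading), "vertical_fov" (degrees; the focal length in pixels is half the picture's height over the tangent of half this angle, whatever the lens; pixels are square), "cx", "cy" (the principal point, pixels), "eye" and "attitude" of the camera in the world. Camera axes: x right, y up, looking along -z (the intrinsics and any distortion apply to the point x, -y, -z); pixel columns grow to the right and rows downward; lengths in m; the calibration is good to about 2 mm. A picture is of the moment at which its call begins.
- env.close_job(): hands the job in; it is judged then, once.
The state is a dict: "time_s": time; "q": joint angles; "qvel": joint speeds; "joint_efforts": joint torques, N m; "position": TCP position; "tool_rot": TCP orientation; "ft_force": force on the tool from outside, world axes, zero at the start; "wrist_torque": the same for the moment, N m; "grip_width": finger opening in m; "gripper_force": force on a finger pad.
Only numpy, scipy, OpenCV 4.12 (cv2) and the standard library are available. Lean on these libraries where they do the work, as an engineer would, in place of code of your own. Each camera call takes 0.05 s, during which the arm holds its last target. There are 200 camera calls.

### The job

With the forked key, turn the jig's clasp anticlockwise by about a quarter turn so that it clears the bearing bracket clamped there, and stand the key back in its stand. Then take the bracket out and hold it still in the air in front of the tripod camera for inspection: right way up, middle of its bore 160 mm straight ahead of the lens on the lens's line of sight, the bore looking straight into the lens and the bracket tipped back with it. Finish while still holding it there; do not turn the clasp with the fingers and leave the other things on the bench where they are.

Things in the scene. Friction and masses are not known exactly. Their poses are not given: they have to be found in the camera images.
- jig: clamping jig fixed to the bench: dark steel plate 100 (x) x 170 (y) x 20 mm high, origin on its underside below the middle of the pocket, z up. The plate runs from y = -69 to +101 mm. On the plate four low steel rims, 6 mm high, box in the bracket's foot with 2 mm of play each side; the clasp's screw stands at y = +76 mm
- clasp (a joint): angle of the turn clasp, a captive screw with a flat steel arm (50 x 14 x 8 mm, top 39.5 mm above the bench). 0 = closed: the arm points to the jig's -y, 1.5 mm over the bracket's foot. Grows anticlockwise from above, the arm swinging to the jig's +x, to a stop at 1.75 rad; clear beyond 1.1. Starts at 0 to 0.25; stays where left; turns with about 0.1 N m
- clasp_head (a point): middle of the top of the clasp's upright tab-shaped screw head, on the screw's axis, 53.5 mm above the bench. The tab is 30 mm long along this frame's y (the arm's line), 6 mm thick (x) and 14 mm high, standing on the arm's flat top; it turns with the clasp (z up)
- key: loose forked steel T-key, 112 mm tall, 0.22 kg, upright in its stand; origin at the middle of the fork's lower end, z up. Two prongs 16 mm high, 26 wide (x), 5 thick; the slot between is 11 mm wide, runs along x, open below and at both ends. Collar dia 30 (z 16-24), shaft dia 12, cross handle 70 (x) x 16 (y) mm (z 90-112), gripped across its 16 mm. On the clasp's tab it has about 0.2 rad of play
- stand: the key's stand, fixed to the bench: grey plastic block 70 x 70 x 46 mm, origin in the middle of its underside, z up, with a square well 36 x 36 mm, 36 mm deep, in the middle of its top; the key's fork rests on the well's floor 10 mm above the bench. The cross handle lies about along the stand's x
- bracket: loose aluminium bearing bracket in the jig, 0.18-0.31 kg; origin in the middle of its underside, 20 mm above the bench in the jig, z up. Foot 28 (x) x 76 (y) x 10 mm; upright housing 28 (x) x 36 (y) mm, to 54 mm above the underside, with an 18 mm bore through along x. Grip the housing across its 36 mm (y), leaving the bore free. A like one stands outside the jig
- bore (a point): middle of the bracket's bore, 30 mm above the bracket's underside; x along the bore
- camera: inspection camera on top of a small black tripod at the far side of the bench, fixed; origin in the middle of the lens's front face, about 262 mm above the bench. It looks along this frame's -x, 25 degrees downward, roughly towards the robot; y level, z up square to the line of sight. Black lens barrel 38 mm in diameter, grey body 60 mm wide
- tripod: the camera's tripod, fixed; origin on the bench below its column, three legs reaching out 80 mm; the lens front stands 58 mm from the column towards the tripod's -x
- focus (a point): the point in the air 160 mm straight ahead of the lens on its line of sight (about 194 mm above the bench), where the middle of the bore must be held; axes as camera. Wanted: the bracket's z along this z, its x along this x (either end of the bore may face the lens)
- sample: bystander: another aluminium bracket of the same form and size (76 mm foot, 54 mm high), standing loose on the bench, not in the jig; leave it; origin in the middle of its underside
- tape: bystander: roll of brown tape lying flat, 92 mm in diameter, 36 mm high; origin underneath
- jar: bystander: glass jar with a steel lid, 60 mm in diameter, 85 mm high; origin underneath
- carton: bystander: cardboard carton 80 x 110 x 70 mm high; origin underneath
- screwdriver: bystander: small screwdriver lying on the bench; origin underneath
- offcut: bystander: plywood offcut 60 x 120 x 18 mm; origin underneath
- brush: bystander: hand brush lying on the bench; origin underneath
There are look-alikes about, which are no part of the job. Leave any red or yellow look-alike of the bracket alone.

How it is judged (in metres and radians):
On the way, in this order (a step that is already met when the one before it is completed fails the run):
1. the clasp is turned clear of the bracket with the key on it (value of joint clasp above 1.1 rad and horizontal distance between key and clasp_head below 0.012 m), for 0.1 s.
2. the key stands back in its stand, let go (horizontal distance between key and stand below 0.012 m and z of key in the frame of stand below 0.02 m and angle between key's own z axis and vertical below 0.3 rad and contact force between the fingers and key below 0.3 N), for 0.2 s.
3. the bracket is lifted clear of the jig (height (world z) of bracket above 0.08 m and contact force between the fingers and bracket above 1 N), for 0.2 s.
At the end, for the whole second after the job is handed in: The bracket is held still by the fingers alone, bore middle within 20 mm of the point 160 mm ahead of the lens, right way up, its x and z within 0.2 rad of the camera's; clasp beyond 1.1 rad; key let go in its stand (within 12 mm, upright within 0.3 rad) (all of step 2 and distance between bore and focus below 0.02 m and angle between the x axis of bracket and the x axis of camera, either way round below 0.2 rad and angle between the z axis of bracket and the z axis of camera, either way round below 0.2 rad and angle between bracket's own z axis and vertical below 0.8 rad and linear speed of bracket below 0.02 m/s and contact force between the fingers and bracket above 1 N and contact force between bracket and tripod below 0.3 N and contact force between bracket and key below 0.3 N and value of joint clasp above 1.1 rad); the arm keeps its last pose, push and grip.
It fails at once if the clasp was pushed with the fingers instead of the key (contact force between the fingers and clasp above 2 N).
It fails at once if the bracket was pulled from under the closed clasp (value of joint clasp below 0.9 rad and distance of bracket from where it was at the start of the episode above 0.03 m).
It fails at once if another thing on the bench was pushed from its place (distance of any of sample, tape, jar, carton, screwdriver, offcut, brush from where it was at the start of the episode above 0.03 m).
It also fails if it takes over 69 s, if anything falls off the work surface, if the arm or the gripper's body presses on something with over 40 N, if the wrist force passes 120 N, or if a joint passes its speed limit or range.

## Working session

There is one attempt and no reset: what is moved stays moved. The work goes in short steps, Python scripts to look and compute and a tool call to move; the robot and the scene stay as the last step left them, time stands still between calls to the robot, and variables do not carry over. Pictures are saved under pics/ and viewed, at most 10 in all, crops included, and the job is handed in when it is done.

Besides the shell and the picture viewer there is one more tool, called after ">>>" by a JSON object that holds its "method" and its "body". apply_moves: Moves the arm, as the interface text tells. Its arguments: {"type":"object","properties":{"series":{"type":"array"},"grip_force":{"type":"number"}},"required":["series"]}

```bash
mkdir -p pics; cat > h.py <<'E'
import numpy as np, cv2
from rig import telemetry, get_image, env
def K(d):
    h=d["frame"].shape[0]; f=h/2/np.tan(np.radians(d["vertical_fov"])/2); return f,d["cx"],d["cy"]
def cloud(d):
    f,cx,cy=K(d); z=d["z_map"]; v,u=np.mgrid[0:z.shape[0],0:z.shape[1]]
    p=np.stack([(u-cx)/f*z,-(v-cy)/f*z,-z],-1)
    w=p@np.array(d["attitude"]).T+np.array(d["eye"]); w[z<=0]=np.nan; return w
def save(d,n): cv2.imwrite("pics/"+n,d["frame"][...,::-1])
E
python3 - <<'E'
from h import *
import pickle
for n in("top","side"):
    d=get_image(n); save(d,n+"0.png"); pickle.dump(d,open(n+"0.pkl","wb"))
    print(n,{k:d[k] for k in d if k not in("frame","z_map")})
print(env.pinch_z, telemetry.observe())
E
```

```text
top {'vertical_fov': 49.4367904101576, 'cx': 250.7963047220844, 'cy': 189.58261855949004, 'eye': array([0.418005  , 0.01689296, 1.30938879]), 'attitude': array([[ 0.00604151,  0.99096052, -0.13401773],
       [-0.9997031 ,  0.00914897,  0.02258321],
       [ 0.02360519,  0.13384151,  0.99072158]])}
side {'vertical_fov': 50.760359963617866, 'cx': 253.1117878252506, 'cy': 196.31097817781443, 'eye': array([ 0.48052288, -0.73631889,  0.77142596]), 'attitude': array([[ 0.98569771,  0.11505528, -0.12313534],
       [-0.16777514,  0.60121199, -0.78127821],
       [-0.01585974,  0.79076319,  0.6119167 ]])}
0.0187 {'time_s': 0.1, 'q': array([ 5.30398492e+01,  2.18371180e+01,  7.43760529e+01, -2.78360678e-04,
        8.38583296e+01, -1.23349586e+01]), 'qvel': array([-0.03354028,  0.02638457, -0.19757362,  0.08203128, -0.05594816,
       -0.0295478 ]), 'joint_efforts': array([ 3.80492958e-03, -4.49220300e+01, -2.31656832e+01, -1.49875045e-04,
        3.67003988e-03, -3.37180950e-07]), 'position': array([0.22902174, 0.49978337, 0.23079929]), 'tool_rot': array([[-9.09053108e-01,  4.16679601e-01, -7.46462694e-04],
       [ 4.16680187e-01,  9.09052596e-01, -1.00005806e-03],
       [ 2.61870055e-04, -1.22014210e-03, -9.99999221e-01]]), 'ft_force': array([-0.49417875,  0.32107926, -0.43610759]), 'wrist_torque': array([ 0.04766604,  0.01998953, -0.02112753]), 'gripper_force': 0.0, 'grip_width': 0.08557363265784744}
```

View pics/top0.png

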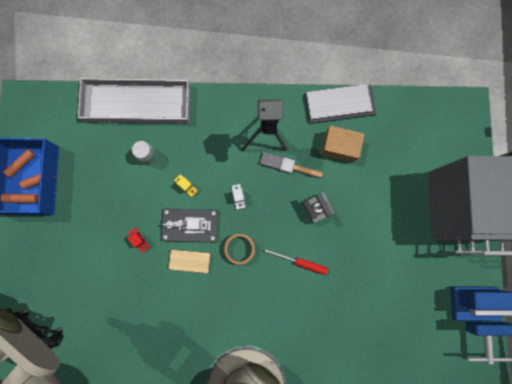

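View pics/side0.png

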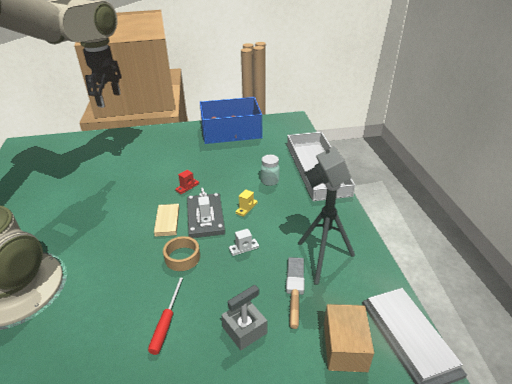

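The top view shows four bracket-shaped things: grey in the jig at (198,225), grey loose one at (238,196) (the sample), yellow at (186,185) and red at (138,240). The one in the jig plate (190,225), under the clasp, is the one meant. The stand with the key is at (318,207), the tripod at (269,110). Next, one enlarged crop to confirm.

```bash
python3 - <<'E'
from h import *
import pickle
t=pickle.load(open("top0.pkl","rb"));s=pickle.load(open("side0.pkl","rb"))
c=lambda d,u,v,w,h,k:cv2.resize(d["frame"][v:v+h,u:u+w],None,fx=k,fy=k,interpolation=cv2.INTER_CUBIC)
A=np.hstack([c(t,155,200,80,60,5),c(t,290,180,80,60,5)])
B=np.hstack([c(s,175,180,80,60,5),c(s,210,280,80,60,5)])
cv2.imwrite("pics/crop.png",np.vstack([A,B])[...,::-1])
W=cloud(t)
def st(n,r,zmin,zmax):
    u,v,w,h=r; p=W[v:v+h,u:u+w].reshape(-1,3); p=p[(p[:,2]>zmin)&(p[:,2]<zmax)]
    m=cv2.minAreaRect((p[:,:2]*1000).astype(np.float32)); print(n,len(p),p.mean(0).round(4),m)
st("jig plate",(155,200,70,50),.012,.03)
st("clasp/bracket>.032",(155,200,70,50),.033,.2)
st("housing",(155,200,70,50),.062,.2)
st("stand",(295,185,45,45),.03,.06)
st("handle",(295,185,45,45),.1,.14)
st("cam",(240,90,60,60),.2,.4)
W2=cloud(s)
for n,r,a,b in(("stand",(215,285,60,60),.035,.055),("handle",(215,280,60,60),.1,.14),("housing",(175,180,60,60),.066,.2),("tab",(175,180,60,60),.044,.06),("plate",(175,180,60,60),.012,.03)):
    W=W2; st("side "+n,r,a,b)
E
```

```text
jig plate 1496 [0.4807 0.1745 0.0202] ((481.6550598144531, 176.9081573486328), (170.53787231445312, 100.05879974365234), 89.06310272216797)
clasp/bracket>.032 247 [0.4812 0.184  0.0562] ((468.2932434082031, 150.3856201171875), (196.96205139160156, 53.922080993652344), 69.48259735107422)
housing 113 [0.4818 0.1606 0.0731] ((482.6366882324219, 160.9947509765625), (35.27700424194336, 26.83534812927246), 89.77648162841797)
stand 339 [ 0.534  -0.2123  0.0443] ((537.2095336914062, -218.55239868164062), (69.31684112548828, 71.01013946533203), 26.72071075439453)
handle 161 [ 0.537  -0.2182  0.12  ] ((538.1089477539062, -219.10128784179688), (69.06198120117188, 17.007911682128906), 26.92949867248535)
cam 720 [ 0.7444 -0.0512  0.3042] ((747.7269287109375, -52.56861877441406), (91.70720672607422, 60.25064468383789), 1.7955464124679565)
side stand 839 [ 0.5372 -0.2268  0.0447] ((537.7090454101562, -219.72601318359375), (71.12419128417969, 71.69698333740234), 25.742286682128906)
side handle 390 [ 0.5371 -0.2241  0.1177] ((537.6132202148438, -220.84312438964844), (68.60438537597656, 16.547529220581055), 28.350521087646484)
side housing 104 [0.4823 0.1574 0.0737] ((482.9330749511719, 160.20993041992188), (42.6136474609375, 27.433795928955078), 86.55665588378906)
side tab 64 [0.4822 0.172  0.0513] ((476.948486328125, 194.24583435058594), (27.18581771850586, 109.21556091308594), 6.141856670379639)
side plate 1283 [0.4731 0.1716 0.0209] ((464.62030029296875, 221.39175415039062), (264.0641174316406, 136.1501007080078), 88.98573303222656)
```

View pics/crop.png

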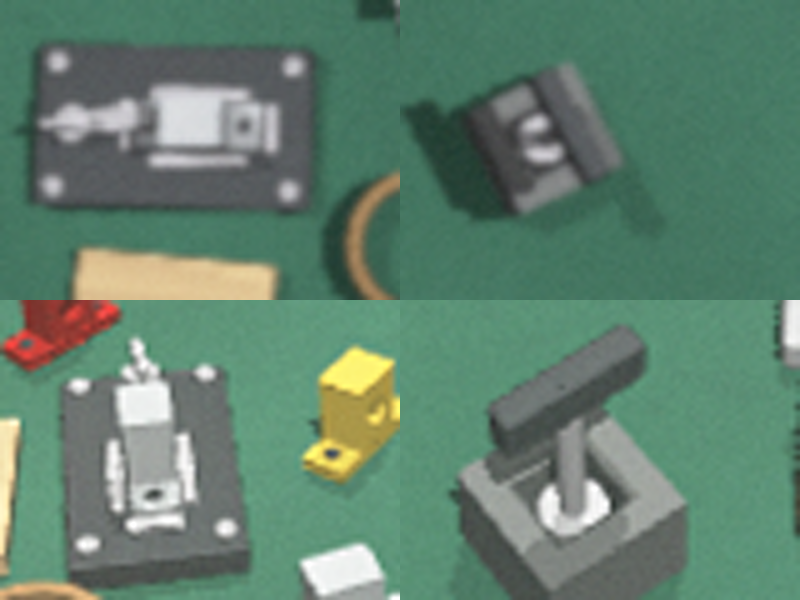

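The crop confirms it: bare aluminium bracket boxed in by four rims, with the clasp arm and its tab at left on the jig's +y side. The key stands in its stand with the handle diagonal. Now the tab angle and the camera pose.

```bash
python3 - <<'E'
from h import *
import pickle
D={n:pickle.load(open(n+"0.pkl","rb")) for n in("top","side")}
for n,d in D.items():
    W=cloud(d).reshape(-1,3); C=d["frame"].reshape(-1,3).astype(int)
    # clasp
    m=(abs(W[:,0]-.482)<.04)&(W[:,1]>.18)&(W[:,1]<.27)&(W[:,2]>.033)&(W[:,2]<.08)
    p=W[m]; print(n,"clasp");
    for a,b in((.033,.045),(.046,.06)):
        q=p[(p[:,2]>a)&(p[:,2]<b)&(p[:,1]>(.181 if a<.04 else .205))]
        if len(q)>4: print(a,len(q),q.mean(0).round(4),cv2.minAreaRect((q[:,:2]*1000).astype(np.float32)), q.min(0).round(3),q.max(0).round(3))
    m=(abs(W[:,0]-.73)<.12)&(abs(W[:,1]+.05)<.1)&(W[:,2]>.15)
    p=W[m]; c=C[m]; print("cam",len(p),p.min(0).round(3),p.max(0).round(3))
    g=c.mean(1)
    for nm,k in(("bright",g>62),("dark",g<=62)):
        q=p[k&(p[:,2]>.22)]; print(nm,len(q),q.mean(0).round(4) if len(q) else 0)
u=D["top"];s=D["side"]
A=cv2.resize(u["frame"][90:160,225:325],None,fx=4,fy=4,interpolation=cv2.INTER_CUBIC)
B=cv2.resize(s["frame"][140:210,290:390],None,fx=4,fy=4,interpolation=cv2.INTER_CUBIC)
E_=cv2.resize(u["frame"][208:243,155:205],None,fx=8,fy=8,interpolation=cv2.INTER_CUBIC)
F_=cv2.resize(s["frame"][180:215,180:230],None,fx=8,fy=8,interpolation=cv2.INTER_CUBIC)
o=np.vstack([np.hstack([A,B]),np.hstack([E_,F_])]);cv2.imwrite("pics/crop2.png",o[...,::-1])
E
```

```text
top clasp
0.033 85 [0.4842 0.2145 0.0387] ((482.7205505371094, 214.2141876220703), (18.18451690673828, 59.87274932861328), 0.5737680792808533) [0.473 0.184 0.033] [0.492 0.244 0.044]
0.046 21 [0.4824 0.2372 0.0539] ((481.7667236328125, 237.1512908935547), (5.975214958190918, 26.767597198486328), 1.002982497215271) [0.479 0.224 0.051] [0.485 0.251 0.059]
cam 734 [ 0.702 -0.082  0.15 ] [ 0.794 -0.021  0.326]
bright 502 [ 0.7551 -0.0512  0.3126]
dark 218 [ 0.7197 -0.0511  0.2849]
side clasp
0.033 20 [0.4826 0.2324 0.0403] ((483.3092956542969, 230.66619873046875), (19.36690330505371, 20.18027114868164), 10.845551490783691) [0.473 0.221 0.037] [0.492 0.242 0.044]
0.046 16 [0.4827 0.2358 0.0522] ((483.43463134765625, 236.03036499023438), (5.837657451629639, 27.628969192504883), 7.221256732940674) [0.479 0.222 0.046] [0.486 0.249 0.055]
cam 1601 [ 0.702 -0.085  0.15 ] [ 0.791 -0.023  0.325]
bright 1036 [ 0.753  -0.0675  0.2958]
dark 243 [ 0.7276 -0.0649  0.2686]
```

View pics/crop2.png

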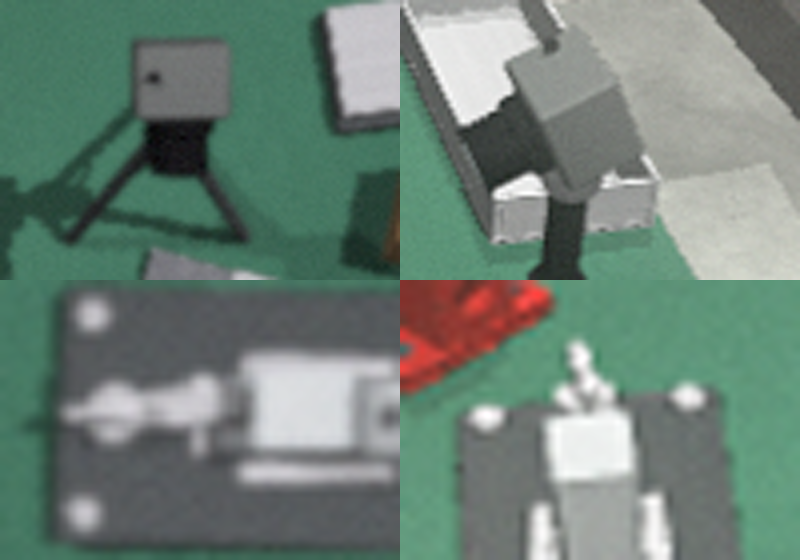

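```bash
python3 - <<'E'
from h import *
import pickle
D={n:pickle.load(open(n+"0.pkl","rb")) for n in("top","side")}
for n,d in D.items():
    W=cloud(d).reshape(-1,3); C=d["frame"].reshape(-1,3).astype(int); g=C.mean(1)
    m=(abs(W[:,0]-.482)<.015)&(W[:,1]>.215)&(W[:,1]<.26)&(W[:,2]>.048)&(W[:,2]<.06)
    q=W[m]; w,v=np.linalg.eigh(np.cov(q[:,:2].T)); print(n,"tab",q.mean(0).round(4),np.degrees(np.arctan2(v[1,1],v[0,1])))
    m=(abs(W[:,0]-.484)<.02)&(W[:,1]>.184)&(W[:,1]<.218)&(W[:,2]>.036)&(W[:,2]<.046)
    q=W[m]; print("arm",len(q))
    if len(q)>5:
        for y in(.187,.195,.203,.211):
            r=q[abs(q[:,1]-y)<.004]; print(y,len(r),r[:,0].min() if len(r) else 0,r[:,0].max() if len(r) else 0)
    b=(abs(W[:,0]-.73)<.12)&(abs(W[:,1]+.05)<.1)&(W[:,2]>.22)
    p=W[b&(g>62)]
    # local planes: find top face normal & back
    if n=="top":
        A=p[p[:,2]>.295]; c=A.mean(0); _,_,vt=np.linalg.svd(A-c); print("topface n",vt[2],c.round(4))
        print(cv2.minAreaRect((A[:,:2]*1000).astype(np.float32)))
    k=W[b&(g<=62)]
    print("dark ext",k.min(0).round(3),k.max(0).round(3))
    if n=="top":
        for z0 in(.70,.705,.71,.715,.72):
            r=k[abs(k[:,0]-z0-.0025)<.003]
            print(z0,len(r), r[:,1].min().round(4) if len(r) else 0, r[:,1].max().round(4) if len(r) else 0, r[:,2].max().round(4) if len(r) else 0)
    # tripod column
    m=(abs(W[:,0]-.76)<.05)&(abs(W[:,1]+.05)<.04)&(W[:,2]>.12)&(W[:,2]<.19); q=W[m]
    if len(q): print("column",len(q),np.median(q,0).round(4))
    if n=="side":  # feet
        f=(abs(W[:,0]-.75)<.12)&(abs(W[:,1]+.05)<.12)&(W[:,2]>.008)&(W[:,2]<.03)&(g<62); q=W[f]
        _,_,st,ce=cv2.connectedComponentsWithStats(f.reshape(384,512).astype(np.uint8)); 
        for i in range(1,len(st)):
            if st[i,4]>6: 
                lab=cv2.connectedComponents(f.reshape(384,512).astype(np.uint8))[1].ravel()==i
                print("foot",st[i],W[lab].mean(0).round(3))
E
```

```text
top tab [0.4824 0.2372 0.0539] 96.64992473026508
arm 42
0.187 4 0.48285270173305816 0.4920043961484476
0.195 12 0.4795057899210879 0.49153716033247735
0.203 9 0.4796683035739186 0.4918783229542703
0.211 14 0.4794920370113079 0.4917822061164944
topface n [ 0.28500269 -0.0045913  -0.95851572] [ 0.7533 -0.0515  0.3144]
((756.6480712890625, -52.094200134277344), (60.05942916870117, 52.69181823730469), 89.88272857666016)
dark ext [ 0.702 -0.072  0.266] [ 0.752 -0.023  0.323]
0.7 18 -0.0678 -0.0371 0.2829
0.705 38 -0.071 -0.0347 0.2834
0.71 43 -0.071 -0.0345 0.2888
0.715 40 -0.0706 -0.0345 0.2893
0.72 48 -0.0703 -0.0344 0.2961
column 39 [ 0.7521 -0.032   0.1435]
side tab [0.483  0.2372 0.0534] 96.55221235449088
arm 0
dark ext [ 0.702 -0.077  0.22 ] [ 0.772 -0.042  0.297]
column 400 [ 0.7588 -0.0615  0.1536]
```

```bash
cat > go.py <<'E'
# usage: go.py x y z [toolY_deg] : shift/turn needed in tool axes (mm, deg)
import sys; from h import *
from scipy.spatial.transform import Rotation as Ro
s=telemetry.observe(); R=s["tool_rot"]; a=list(map(float,sys.argv[1:]))
print("t",round(s["time_s"],2),"pos",s["position"].round(4),"F",s["ft_force"].round(1),"w",round(s["grip_width"],4),"q",s["q"].round(0))
if len(a)>=3: print("shift now axes",(R.T@(np.array(a[:3])-s["position"])*1e3).round(1))
if len(a)>=4:
    t=np.radians(a[3]); y=np.array([np.cos(t),np.sin(t),0]); z=np.array([0,0,-1.]); T=np.stack([np.cross(y,z),y,z],1)
    print("turn",Ro.from_matrix(R.T@T).as_rotvec(degrees=True).round(2),"shift after turn",(T.T@(np.array(a[:3])-s["position"])*1e3).round(1))
E
```

>>> {"method": "apply_moves", "body": {"series": [[0, 0, 0, 0, 0, 10.5, 1], [0, 0, 0, 0, 0, 10.5, 1], [0, 0, 0, 0, 0, 10.5, 1], [0, 0, 0, 0, 0, 10.5, 1], [0, 0, 0, 0, 0, 10.5, 1], [0, 0, 0, 0, 0, 10.5, 1], [0, 0, 0, 0, 0, 10.5, 1], [0, 0, 0, 0, 0, 10.5, 1], [0, 0, 0, 0, 0, 10.5, 1], [0, 0, 0, 0, 0, 10.5, 1], [0, 0, 0, 0, 0, 10.5, 1], [0, 0, 0, 0, 0, 10.5, 1]]}}

```text
time_s: 1.6
position: [0.2291, 0.4998, 0.231]
tool_rot: [[0.874, 0.485, -0.0], [0.485, -0.874, -0.001], [-0.001, 0.0, -1.0]]
ft_force: [0.9, -0.6, -0.0]
grip_width: 0.0852
gripper_force: 0.0
```

```bash
python3 go.py 0.538 -0.2195 0.20 -63
```

```text
t 1.6 pos [0.2291 0.4998 0.231 ] F [ 0.9 -0.6 -0. ] w 0.0852 q [ 53.  22.  74.  -0.  84. 114.]
shift now axes [-78.9 778.8  31.3]
turn [0.02 0.04 2.03] shift after turn [-51.3 781.2  31. ]
```

>>> {"method": "apply_moves", "body": {"series": [[0, 0, 0, 0, 0, 2, 1], [-3, 43, 2, 0, 0, 0, 1], [-3, 43, 2, 0, 0, 0, 1], [-3, 43, 2, 0, 0, 0, 1], [-3, 43, 2, 0, 0, 0, 1], [-3, 43, 2, 0, 0, 0, 1], [-3, 43, 2, 0, 0, 0, 1], [-3, 43, 2, 0, 0, 0, 1], [-3, 43, 2, 0, 0, 0, 1], [-3, 43, 2, 0, 0, 0, 1], [-3, 43, 2, 0, 0, 0, 1], [-3, 43, 2, 0, 0, 0, 1]]}}

```text
time_s: 3.1
position: [0.4177, 0.0634, 0.2093]
tool_rot: [[0.887, 0.462, 0.0], [0.462, -0.887, 0.0], [0.0, 0.0, -1.0]]
ft_force: [0.2, 0.7, -0.0]
grip_width: 0.0855
gripper_force: 0.0
```

>>> {"method": "apply_moves", "body": {"series": [[-3, 43, 2, 0, 0, 0, 1], [-3, 43, 2, 0, 0, 0, 1], [-3, 43, 2, 0, 0, 0, 1], [-3, 43, 2, 0, 0, 0, 1], [-3, 43, 2, 0, 0, 0, 1], [-3, 43, 2, 0, 0, 0, 1], [0, 0, 0, 0, 0, 0, 1], [0, 0, 0, 0, 0, 0, 1]]}}

```text
time_s: 4.1
position: [0.5196, -0.1721, 0.1971]
tool_rot: [[0.887, 0.461, -0.001], [0.461, -0.887, 0.001], [-0.0, -0.001, -1.0]]
ft_force: [0.6, 0.9, -1.1]
grip_width: 0.0857
gripper_force: 0.0
```

```bash
python3 go.py 0.538 -0.2195 0.0925 -63
```

```text
t 4.1 pos [ 0.5196 -0.1721  0.1971] F [ 0.6  0.9 -1.1] w 0.0857 q [-31.  23.  78.   0.  79.  32.]
shift now axes [ -5.5  50.7 104.6]
turn [-0.05  0.02  0.46] shift after turn [ -5.2  50.6 104.6]
```

>>> {"method": "apply_moves", "body": {"series": [[-2.5, 25, 0, 0, 0, 0, 1], [-2.5, 25.5, 0, 0, 0, 0.5, 1], [0, 0, 0, 0, 0, 0, 1], [0, 0, 25, 0, 0, 0, 1], [0, 0, 25, 0, 0, 0, 1], [0, 0, 25, 0, 0, 0, 1], [0, 0, 15, 0, 0, 0, 1], [0, 0, 10, 0, 0, 0, 1], [0, 0, 4.5, 0, 0, 0, 1], [0, 0, 0, 0, 0, 0, 1]]}}

```text
time_s: 5.35
position: [0.5389, -0.2198, 0.0931]
tool_rot: [[0.892, 0.452, 0.0], [0.452, -0.892, -0.0], [0.0, 0.0, -1.0]]
ft_force: [-1.1, 0.8, 0.3]
grip_width: 0.0852
gripper_force: 0.0
```

>>> {"method": "apply_moves", "body": {"series": [[0, 0, 0, 0, 0, 0, 0.1], [0, 0, 0, 0, 0, 0, 0], [0, 0, 0, 0, 0, 0, 0], [0, 0, 0, 0, 0, 0, 0], [0, 0, 0, 0, 0, 0, 0], [0, 0, 0, 0, 0, 0, 0], [0, 0, 0, 0, 0, 0, 0]], "grip_force": 70}}

```text
time_s: 6.22
position: [0.5388, -0.2198, 0.093]
tool_rot: [[0.892, 0.452, 0.0], [0.452, -0.892, -0.0], [0.0, 0.0, -1.0]]
ft_force: [-1.2, 1.8, 3.7]
grip_width: 0.0153
gripper_force: 68.7
```

```bash
python3 go.py 0.538 -0.2195 0.2125 -63
```

```text
t 6.22 pos [ 0.5388 -0.2198  0.093 ] F [-1.2  1.8  3.7] w 0.0153 q [-34.  32.  81.  -0.  67.  29.]
shift now axes [  -0.6   -0.6 -119.5]
turn [ 0.02 -0.01 -0.12] shift after turn [  -0.6   -0.6 -119.5]
```

>>> {"method": "apply_moves", "body": {"series": [[0, 0, -10, 0, 0, 0, 0], [0, 0, -22, 0, 0, 0, 0], [0, 0, -22, 0, 0, 0, 0], [0, 0, -22, 0, 0, 0, 0], [0, 0, -22, 0, 0, 0, 0], [0, 0, -22, 0, 0, 0, 0], [0, 0, 0, 0, 0, 0, 0]]}}

```text
time_s: 7.1
position: [0.5392, -0.2201, 0.2142]
tool_rot: [[0.892, 0.452, 0.002], [0.452, -0.892, -0.002], [0.001, 0.003, -1.0]]
ft_force: [-0.0, -0.6, -2.3]
grip_width: 0.0149
gripper_force: 68.6
```

```bash
python3 - <<'E'
from h import *
import pickle
s=telemetry.observe(); p0=s["position"]
for n in("side","top"):
    d=get_image(n); W=cloud(d).reshape(-1,3); W=W[np.linalg.norm(W[:,:2]-p0[:2],axis=1)<.05]
    print(n)
    for a,b in((.0,.03),(.03,.045),(.045,.07),(.07,.1)): 
        z=p0[2]-.0823-a  # heights relative to key bottom
    zb=p0[2]-.0825
    for a,b in((-.005,.014),(.014,.026),(.03,.085),(.105,.118)):
        q=W[(W[:,2]>zb+a)&(W[:,2]<zb+b)]
        if len(q)>3: print(a,len(q),q.mean(0).round(4),q.min(0).round(4),q.max(0).round(4))
    save(d,n+"1.png")
    if n=="side":
        cv2.imwrite("pics/lift.png",cv2.resize(d["frame"][150:350,170:350],None,fx=3,fy=3)[...,::-1])
E
python3 go.py 0.4826 0.2372 0.205 6.6
```

```text
side
-0.005 60 [ 0.5385 -0.2279  0.1378] [ 0.5226 -0.2355  0.1306] [ 0.5536 -0.2172  0.1456]
0.014 135 [ 0.5378 -0.2256  0.1541] [ 0.5231 -0.2356  0.1458] [ 0.5536 -0.2069  0.1576]
0.03 99 [ 0.5381 -0.2249  0.1842] [ 0.533  -0.2354  0.1622] [ 0.5445 -0.2198  0.2166]
0.105 196 [ 0.5249 -0.2312  0.2427] [ 0.5052 -0.2423  0.2369] [ 0.5531 -0.2094  0.2496]
top
0.014 4 [ 0.5257 -0.2252  0.1546] [ 0.5245 -0.2275  0.1527] [ 0.5271 -0.2228  0.1574]
0.105 14 [ 0.5094 -0.2301  0.2411] [ 0.506  -0.2387  0.2369] [ 0.514  -0.2253  0.244 ]
t 7.2 pos [ 0.5384 -0.2196  0.212 ] F [ 0.3 -0.2 -2.6] w 0.015 q [-34.  26.  71.  -0.  83.  29.]
shift now axes [ 156.7 -432.7    7.3]
turn [ -0.08  -0.   -69.73] shift after turn [460.2  -3.    7. ]
```

View pics/lift.png

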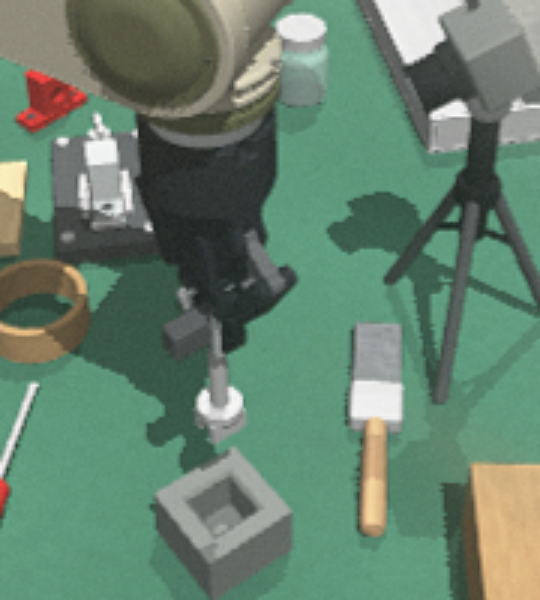

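The key hangs upright from the fingers above its empty stand (crop: collar at (220,405), stand at (225,515)), centred on the tool. Carrying it to the clasp.

>>> {"method": "apply_moves", "body": {"series": [[0, 0, 0, 0, 0, -10, 0], [0, 0, 0, 0, 0, -10, 0], [0, 0, 0, 0, 0, -10, 0], [0, 0, 0, 0, 0, -10, 0], [0, 0, 0, 0, 0, -10, 0], [0, 0, 0, 0, 0, -10, 0], [0, 0, 0, 0, 0, -9.7, 0], [30, 0, 0, 0, 0, 0, 0], [38, 0, 0, 0, 0, 0, 0], [38, 0, 0, 0, 0, 0, 0], [38, 0, 0, 0, 0, 0, 0], [38, 0, 0, 0, 0, 0, 0]]}}

```text
time_s: 8.7
position: [0.5172, -0.0377, 0.2116]
tool_rot: [[-0.114, 0.993, -0.002], [0.993, 0.114, 0.001], [0.001, -0.002, -1.0]]
ft_force: [-0.1, 0.7, -1.7]
grip_width: 0.0147
gripper_force: 68.4
```

>>> {"method": "apply_moves", "body": {"series": [[38, 0, 0, 0, 0, 0, 0], [38, 0, 0, 0, 0, 0, 0], [38, 0, 0, 0, 0, 0, 0], [38, 0, 0, 0, 0, 0, 0], [38, 0, 0, 0, 0, 0, 0], [38, 0, 0, 0, 0, 0, 0], [30, 0, 0, 0, 0, 0, 0], [20, 0, 0, 0, 0, 0, 0], [0, 0, 0, 0, 0, 0, 0], [0, 0, 0, 0, 0, 0, 0]]}}

```text
time_s: 9.95
position: [0.486, 0.2366, 0.2121]
tool_rot: [[-0.114, 0.993, -0.001], [0.993, 0.114, -0.001], [-0.0, -0.001, -1.0]]
ft_force: [0.6, 1.2, -2.1]
grip_width: 0.0149
gripper_force: 68.4
```

```bash
python3 go.py 0.4826 0.2372 0.15 6.6
```

```text
t 9.95 pos [0.486  0.2366 0.2121] F [ 0.6  1.2 -2.1] w 0.0149 q [13. 22. 78. -0. 81.  7.]
shift now axes [ 1.  -3.2 62.1]
turn [-0.08  0.03 -0.04] shift after turn [ 0.9 -3.3 62.1]
```

>>> {"method": "apply_moves", "body": {"series": [[1, -3, 10, 0, 0, 0, 0], [0, 0, 20, 0, 0, 0, 0], [0, 0, 20, 0, 0, 0, 0], [0, 0, 14, 0, 0, 0, 0], [0, 0, 0, 0, 0, 0, 0], [0, 0, 0, 0, 0, 0, 0]]}}

```text
time_s: 10.7
position: [0.4833, 0.2378, 0.1494]
tool_rot: [[-0.114, 0.993, 0.001], [0.993, 0.114, 0.0], [0.0, 0.001, -1.0]]
ft_force: [-0.3, 0.7, -2.4]
grip_width: 0.015
gripper_force: 68.3
```

```bash
python3 go.py 0.4826 0.2372 0.125 6.6; python3 - <<'E'
from h import *
s=telemetry.observe(); p0=s["position"]
d=get_image("side"); W=cloud(d).reshape(-1,3); W=W[np.linalg.norm(W[:,:2]-p0[:2],axis=1)<.03]
zb=p0[2]-.083; print("zb",zb)
for a,b in((-.03,-.004),(-.004,.014),(.014,.026),(.03,.08)):
    q=W[(W[:,2]>zb+a)&(W[:,2]<zb+b)]
    if len(q)>3: print(a,len(q),q.mean(0).round(4),q.min(0).round(4),q.max(0).round(4))
cv2.imwrite("pics/eng.png",cv2.resize(d["frame"][130:230,150:260],None,fx=5,fy=5,interpolation=cv2.INTER_CUBIC)[...,::-1])
E
```

```text
t 10.7 pos [0.4833 0.2378 0.1494] F [-0.3  0.7 -2.4] w 0.015 q [14. 25. 84. -0. 71.  7.]
shift now axes [-0.5 -0.8 24.4]
turn [ 0.06 -0.01 -0.04] shift after turn [-0.5 -0.8 24.4]
zb 0.06637601482483381
-0.03 37 [0.483  0.2329 0.0458] [0.4735 0.22   0.0364] [0.4919 0.2484 0.0553]
-0.004 20 [0.4834 0.2273 0.0736] [0.4734 0.2204 0.0659] [0.4942 0.2442 0.0803]
0.014 52 [0.4838 0.2308 0.0888] [0.4694 0.2206 0.0805] [0.4984 0.2483 0.0922]
0.03 53 [0.4838 0.2326 0.1182] [0.478  0.2278 0.0973] [0.4898 0.2379 0.1447]
```

View pics/eng.png

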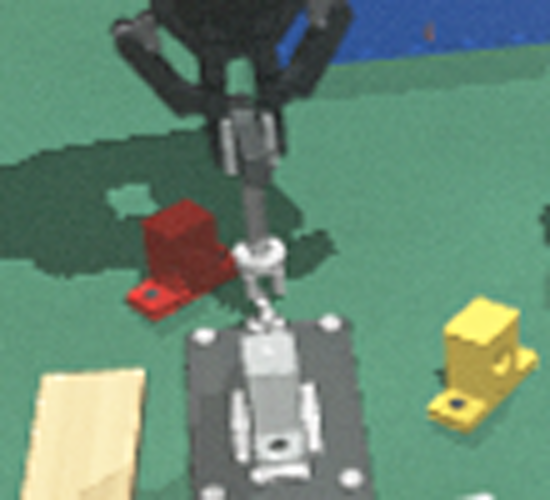

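The fork at (262,270) straddles the tab at (262,310) almost exactly; shift 0.8 mm and lower it on.

>>> {"method": "apply_moves", "body": {"series": [[0, -0.8, 4, 0, 0, 0, 0], [0, 0, 5, 0, 0, 0, 0], [0, 0, 4, 0, 0, 0, 0], [0, 0, 0, 0, 0, 0, 0]]}}

```text
time_s: 11.25
position: [0.4821, 0.2377, 0.1354]
tool_rot: [[-0.115, 0.993, -0.001], [0.993, 0.115, -0.0], [-0.0, -0.001, -1.0]]
ft_force: [-0.1, -0.4, -2.2]
grip_width: 0.0148
gripper_force: 68.4
```

>>> {"method": "apply_moves", "body": {"series": [[0, 0, 4, 0, 0, 0, 0], [0, 0, 4, 0, 0, 0, 0], [0, 0, 3, 0, 0, 0, 0], [0, 0, 0, 0, 0, 0, 0]]}}

```text
time_s: 11.75
position: [0.4821, 0.2377, 0.1246]
tool_rot: [[-0.114, 0.993, -0.001], [0.993, 0.114, -0.0], [-0.0, -0.001, -1.0]]
ft_force: [-0.9, -0.1, -2.0]
grip_width: 0.0148
gripper_force: 68.4
```

>>> {"method": "apply_moves", "body": {"series": [[0, 0, 0, 0, 0, -6, 0], [0, 0, 0, 0, 0, -8, 0], [0, 0, 0, 0, 0, -8, 0], [0, 0, 0, 0, 0, -8, 0], [0, 0, 0, 0, 0, -8, 0], [0, 0, 0, 0, 0, -8, 0]]}}

```text
time_s: 12.5
position: [0.4822, 0.2377, 0.1249]
tool_rot: [[-0.797, 0.604, -0.0], [0.604, 0.797, 0.0], [0.0, -0.0, -1.0]]
ft_force: [0.1, -0.5, -1.4]
grip_width: 0.0149
gripper_force: 68.4
```

>>> {"method": "apply_moves", "body": {"series": [[0, 0, 0, 0, 0, -8, 0], [0, 0, 0, 0, 0, -8, 0], [0, 0, 0, 0, 0, -8, 0], [0, 0, 0, 0, 0, -8, 0], [0, 0, 0, 0, 0, -8, 0], [0, 0, 0, 0, 0, -2, 0], [0, 0, 0, 0, 0, 0, 0], [0, 0, 0, 0, 0, 0, 0]]}}

```text
time_s: 13.5
position: [0.4821, 0.2376, 0.1249]
tool_rot: [[-0.997, -0.078, -0.0], [-0.078, 0.997, -0.0], [0.0, -0.0, -1.0]]
ft_force: [-0.6, -2.0, -0.7]
grip_width: 0.0149
gripper_force: 68.6
```

```bash
python3 go.py 0.4826 0.2372 0.21; python3 -c "
from h import *;s=telemetry.observe();print(s['wrist_torque'])"
```

```text
t 13.5 pos [0.4821 0.2376 0.1249] F [-0.6 -2.  -0.7] w 0.0149 q [ 14.  26.  86.  -0.  68. -81.]
shift now axes [ -0.4  -0.5 -85.1]
[-0.37561007  0.25733452 -0.05762258]
```

>>> {"method": "apply_moves", "body": {"series": [[0, 0, 0, 0, 0, 5, 0], [0, 0, -5, 0, 0, 0, 0], [0, 0, -12, 0, 0, 0, 0], [0, 0, -18, 0, 0, 0, 0], [0, 0, -20, 0, 0, 0, 0], [0, 0, -20, 0, 0, 0, 0], [0, 0, -12, 0, 0, 0, 0], [0, 0, 0, 0, 0, 0, 0]]}}

```text
time_s: 14.5
position: [0.4825, 0.2379, 0.2127]
tool_rot: [[-1.0, 0.007, 0.002], [0.007, 1.0, 0.001], [-0.002, 0.001, -1.0]]
ft_force: [0.1, 0.3, -2.4]
grip_width: 0.0148
gripper_force: 68.5
```

```bash
python3 go.py 0.538 -0.2195 0.215 -63; python3 - <<'E'
from h import *
d=get_image("side"); W=cloud(d).reshape(-1,3)
m=(abs(W[:,0]-.49)<.06)&(W[:,1]>.21)&(W[:,1]<.26)
for a,b in((.034,.043),(.046,.06)):
    q=W[m&(W[:,2]>a)&(W[:,2]<b)]
    w,v=np.linalg.eigh(np.cov(q[:,:2].T)); print(len(q),q.mean(0).round(4),q.min(0).round(3),q.max(0).round(3),np.degrees(np.arctan2(v[1,1],v[0,1])))
cv2.imwrite("pics/after.png",cv2.resize(d["frame"][110:230,150:260],None,fx=5,fy=5,interpolation=cv2.INTER_CUBIC)[...,::-1])
E
```

```text
t 14.5 pos [0.4825 0.2379 0.2127] F [ 0.1  0.3 -2.4] w 0.0148 q [ 14.  21.  78.   0.  80. -76.]
shift now axes [ -58.7 -457.    -2.4]
turn [ 1.500e-01 -1.000e-02  1.526e+02] shift after turn [-158.2  432.7   -2.3]
74 [0.5048 0.2312 0.0392] [0.468 0.222 0.034] [0.531 0.239 0.043] 176.29617398181338
35 [0.482  0.2351 0.0514] [0.468 0.23  0.046] [0.496 0.243 0.057] 169.8241993465645
```

View pics/after.png

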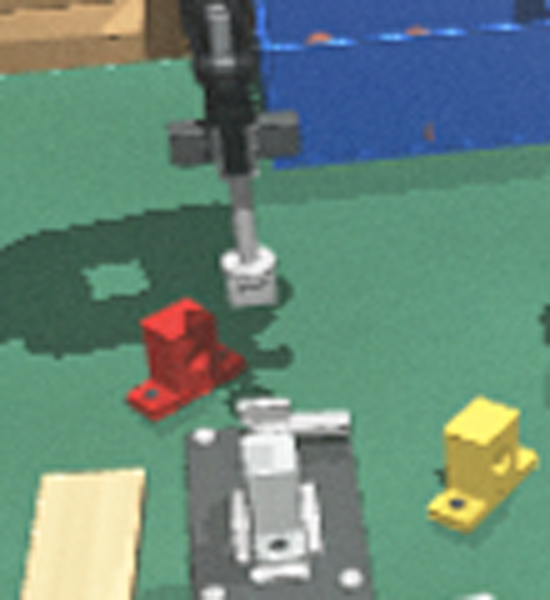

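The clasp arm now points to +x (crop (310,420)), well clear of the bracket, and the key is still held upright. Returning it.

>>> {"method": "apply_moves", "body": {"series": [[0, 0, 0, 0, 0, 10.4, 0], [0, 0, 0, 0, 0, 10.4, 0], [0, 0, 0, 0, 0, 10.4, 0], [0, 0, 0, 0, 0, 10.4, 0], [0, 0, 0, 0, 0, 10.4, 0], [0, 0, 0, 0, 0, 10.4, 0], [0, 0, 0, 0, 0, 10.4, 0], [0, 0, 0, 0, 0, 10.4, 0], [0, 0, 0, 0, 0, 10.4, 0], [0, 0, 0, 0, 0, 10.4, 0], [0, 0, 0, 0, 0, 10.4, 0], [0, 0, 0, 0, 0, 10.4, 0]]}}

```text
time_s: 16.05
position: [0.4819, 0.2377, 0.2109]
tool_rot: [[0.581, 0.814, -0.002], [0.814, -0.581, -0.0], [-0.001, -0.001, -1.0]]
ft_force: [-0.8, -0.9, -1.4]
grip_width: 0.0147
gripper_force: 68.5
```

>>> {"method": "apply_moves", "body": {"series": [[0, 0, 0, 0, 0, 10.4, 0], [0, 0, 0, 0, 0, 10.4, 0], [0, 0, 0, 0, 0, 7, 0], [-13, 36, 0, 0, 0, 0, 0], [-13, 36, 0, 0, 0, 0, 0], [-13, 36, 0, 0, 0, 0, 0], [-13, 36, 0, 0, 0, 0, 0], [-13, 36, 0, 0, 0, 0, 0], [-13, 36, 0, 0, 0, 0, 0], [-13, 36, 0, 0, 0, 0, 0], [-13, 36, 0, 0, 0, 0, 0], [-13, 36, 0, 0, 0, 0, 0]]}}

```text
time_s: 17.55
position: [0.5247, -0.1052, 0.2109]
tool_rot: [[0.891, 0.454, -0.002], [0.454, -0.891, 0.001], [-0.001, -0.001, -1.0]]
ft_force: [0.4, 0.1, -1.5]
grip_width: 0.0149
gripper_force: 68.7
```

>>> {"method": "apply_moves", "body": {"series": [[-13, 36, 0, 0, 0, 0, 0], [-13, 36, 0, 0, 0, 0, 0], [-8, 20, 0, 0, 0, 0, 0], [0, 0, 0, 0, 0, 0, 0], [0, 0, 0, 0, 0, 0, 0]]}}

```text
time_s: 18.18
position: [0.5362, -0.2004, 0.2116]
tool_rot: [[0.891, 0.454, -0.001], [0.454, -0.891, 0.001], [-0.0, -0.001, -1.0]]
ft_force: [0.4, -0.8, -2.7]
grip_width: 0.0152
gripper_force: 68.7
```

```bash
python3 go.py 0.5382 -0.2196 0.094 -63
```

```text
t 18.18 pos [ 0.5362 -0.2004  0.2116] F [ 0.4 -0.8 -2.7] w 0.0152 q [-32.  25.  73.   0.  83.  31.]
shift now axes [ -7.   18.1 117.6]
turn [-0.05  0.01  0.02] shift after turn [ -7.   18.  117.6]
```

>>> {"method": "apply_moves", "body": {"series": [[-7, 18, 0, 0, 0, 0, 0], [0, 0, 0, 0, 0, 0, 0], [0, 0, 0, 0, 0, 0, 0]]}}

```text
time_s: 18.55
position: [0.5382, -0.2205, 0.2118]
tool_rot: [[0.891, 0.454, -0.0], [0.454, -0.891, 0.0], [-0.0, -0.0, -1.0]]
ft_force: [0.2, 0.3, -2.5]
grip_width: 0.0147
gripper_force: 68.8
```

```bash
python3 go.py 0.5382 -0.2196 0.094 -63
```

```text
t 18.55 pos [ 0.5382 -0.2205  0.2118] F [ 0.2  0.3 -2.5] w 0.0147 q [-34.  26.  71.   0.  83.  29.]
shift now axes [  0.4  -0.8 117.8]
turn [-0.01  0.   -0.03] shift after turn [  0.4  -0.8 117.8]
```

>>> {"method": "apply_moves", "body": {"series": [[0, -0.8, 22, 0, 0, 0, 0], [0, 0, 22, 0, 0, 0, 0], [0, 0, 22, 0, 0, 0, 0], [0, 0, 20, 0, 0, 0, 0], [0, 0, 16, 0, 0, 0, 0], [0, 0, 10, 0, 0, 0, 0], [0, 0, 4, 0, 0, 0, 0], [0, 0, 1.5, 0, 0, 0, 0], [0, 0, 0, 0, 0, 0, 0], [0, 0, 0, 0, 0, 0, 0]]}}

```text
time_s: 19.8
position: [0.538, -0.2201, 0.0947]
tool_rot: [[0.891, 0.454, 0.001], [0.454, -0.891, -0.0], [0.0, 0.001, -1.0]]
ft_force: [-0.5, -0.8, -2.3]
grip_width: 0.0152
gripper_force: 68.8
```

>>> {"method": "apply_moves", "body": {"series": [[0, 0, 1.2, 0, 0, 0, 0], [0, 0, 0, 0, 0, 0, 0], [0, 0, 0, 0, 0, 0, 0.3], [0, 0, 0, 0, 0, 0, 0.6], [0, 0, 0, 0, 0, 0, 1], [0, 0, 0, 0, 0, 0, 1], [0, 0, 0, 0, 0, 0, 1], [0, 0, -10, 0, 0, 0, 1], [0, 0, -25, 0, 0, 0, 1], [0, 0, -30, 0, 0, 0, 1], [0, 0, -30, 0, 0, 0, 1], [0, 0, -25, 0, 0, 0, 1]]}}

```text
time_s: 21.3
position: [0.538, -0.22, 0.2152]
tool_rot: [[0.891, 0.454, 0.001], [0.454, -0.891, -0.001], [0.001, 0.001, -1.0]]
ft_force: [-0.1, -0.3, 0.5]
grip_width: 0.0855
gripper_force: 0.0
```

```bash
python3 go.py 0.4822 0.161 0.2 -91; python3 - <<'E'
from h import *
d=get_image("side"); W=cloud(d).reshape(-1,3)
m=(np.linalg.norm(W[:,:2]-[.538,-.22],axis=1)<.05)
for a,b in((.105,.118),(.06,.1)):
    q=W[m&(W[:,2]>a)&(W[:,2]<b)]
    print(len(q),q.mean(0).round(4),q.min(0).round(4),q.max(0).round(4))
    q=q[:,:2]*1000
    if a>.1: print(cv2.minAreaRect(q.astype(np.float32)))
E
```

```text
t 21.3 pos [ 0.538  -0.22    0.2152] F [-0.1 -0.3  0.5] w 0.0855 q [-34.  26.  71.  -0.  83.  29.]
shift now axes [ 123.1 -364.9   14.8]
turn [ 0.07 -0.06 27.97] shift after turn [ -62.4 -380.    15.2]
127 [ 0.5355 -0.2285  0.1115] [ 0.5039 -0.242   0.105 ] [ 0.5694 -0.2116  0.1179]
((538.1558227539062, -227.13841247558594), (68.31786346435547, 14.28925895690918), 14.878146171569824)
63 [ 0.5369 -0.2243  0.0791] [ 0.5314 -0.2275  0.0604] [ 0.5423 -0.2195  0.0987]
```

>>> {"method": "apply_moves", "body": {"series": [[0, 0, 0, 0, 0, 9.3, 1], [0, 0, 0, 0, 0, 9.3, 1], [0, 0, 0, 0, 0, 9.3, 0.75], [-5, -30, 0, 0, 0, 0, 0.75], [-6, -38, 0, 0, 0, 0, 0.75], [-6, -38, 0, 0, 0, 0, 0.75], [-6, -38, 0, 0, 0, 0, 0.75], [-6, -38, 0, 0, 0, 0, 0.75], [-6, -38, 0, 0, 0, 0, 0.75], [-6, -38, 0, 0, 0, 0, 0.75], [-6, -38, 0, 0, 0, 0, 0.75], [-6, -38, 0, 0, 0, 0, 0.75]]}}

```text
time_s: 22.85
position: [0.4899, 0.1161, 0.2133]
tool_rot: [[1.0, -0.016, 0.0], [-0.016, -1.0, 0.0], [0.0, -0.0, -1.0]]
ft_force: [1.1, 0.7, -0.1]
grip_width: 0.0641
gripper_force: 0.0
```

>>> {"method": "apply_moves", "body": {"series": [[-6, -30, 0, 0, 0, 0, 0.75], [-3, -16, 5, 0, 0, 0, 0.75], [0, 0, 5, 0, 0, 0, 0.75], [0, 0, 0, 0, 0, 0, 0.75]]}}

```text
time_s: 23.35
position: [0.4821, 0.1601, 0.2025]
tool_rot: [[1.0, -0.017, -0.001], [-0.017, -1.0, -0.0], [-0.001, 0.0, -1.0]]
ft_force: [0.5, -0.2, 1.0]
grip_width: 0.0639
gripper_force: 0.0
```

```bash
python3 go.py 0.4822 0.161 0.04 -91
```

```text
t 23.35 pos [0.4821 0.1601 0.2025] F [ 0.5 -0.2  1. ] w 0.0639 q [ 5. 19. 84. -0. 77. 96.]
shift now axes [  0.3  -1.  162.5]
turn [0.03 0.07 0.03] shift after turn [ 1.000e-01 -9.000e-01  1.625e+02]
```

>>> {"method": "apply_moves", "body": {"series": [[0, -0.9, 25, 0, 0, 0, 0.75], [0, 0, 30, 0, 0, 0, 0.75], [0, 0, 30, 0, 0, 0, 0.75], [0, 0, 28, 0, 0, 0, 0.75], [0, 0, 22, 0, 0, 0, 0.75], [0, 0, 14, 0, 0, 0, 0.75], [0, 0, 8, 0, 0, 0, 0.75], [0, 0, 4, 0, 0, 0, 0.75], [0, 0, 0, 0, 0, 0, 0.75], [0, 0, 0, 0, 0, 0, 0.75]]}}

```text
time_s: 24.6
position: [0.4823, 0.1619, 0.0426]
tool_rot: [[1.0, -0.016, 0.001], [-0.016, -1.0, 0.0], [0.001, -0.0, -1.0]]
ft_force: [0.2, 0.8, 0.2]
grip_width: 0.0643
gripper_force: 0.0
```

>>> {"method": "apply_moves", "body": {"series": [[0, 0, 0, 0, 0, 0, 0.3], [0, 0, 0, 0, 0, 0, 0.1], [0, 0, 0, 0, 0, 0, 0], [0, 0, 0, 0, 0, 0, 0], [0, 0, 0, 0, 0, 0, 0], [0, 0, 0, 0, 0, 0, 0]], "grip_force": 80}}

```text
time_s: 25.35
position: [0.4824, 0.1619, 0.0427]
tool_rot: [[1.0, -0.016, 0.001], [-0.016, -1.0, 0.0], [0.001, -0.0, -1.0]]
ft_force: [-0.4, 0.7, 5.9]
grip_width: 0.035
gripper_force: 80.4
```

>>> {"method": "apply_moves", "body": {"series": [[0, 0, -8, 0, 0, 0, 0], [0, 0, -16, 0, 0, 0, 0], [0, 0, -22, 0, 0, 0, 0], [0, 0, -25, 0, 0, 0, 0], [0, 0, -25, 0, 0, 0, 0], [0, 0, -25, 0, 0, 0, 0], [0, 0, -25, 0, 0, 0, 0], [0, 0, -10, 0, 0, 0, 0], [0, 0, 0, 0, 0, 0, 0], [0, 0, 0, 0, 0, 0, 0]]}}

```text
time_s: 26.6
position: [0.4816, 0.1618, 0.1971]
tool_rot: [[1.0, -0.016, -0.002], [-0.016, -1.0, -0.0], [-0.002, 0.0, -1.0]]
ft_force: [-0.1, -0.6, -3.1]
grip_width: 0.0353
gripper_force: 79.9
```

```bash
cat > fin.py <<'E'
from h import *
from scipy.spatial.transform import Rotation as Ro
s=telemetry.observe(); R=s["tool_rot"]; c,n=np.cos(np.radians(25)),np.sin(np.radians(25))
x=np.array([c,0,n]); z=-np.array([-n,0,c]); T=np.stack([x,np.cross(z,x),z],1)
F=np.array([.709,-.052,.262])-.16*x
bore=s["position"]+R@[0,0,-.0073]
print("t",s["time_s"],"bore",bore.round(4),"focus",F.round(4),"q",s["q"].round(0),"w",s["grip_width"])
tcp=F+T@[0,0,.0073]
print("turn",Ro.from_matrix(R.T@T).as_rotvec(degrees=True).round(2),"shift now",(R.T@(tcp-s["position"])*1e3).round(1),"after turn",(T.T@(tcp-s["position"])*1e3).round(1))
E
python3 fin.py
python3 - <<'E'
from h import *
d=get_image("side"); W=cloud(d).reshape(-1,3); p=telemetry.observe()["position"]
q=W[(np.linalg.norm(W[:,:2]-p[:2],axis=1)<.06)&(W[:,2]>p[2]-.03)&(W[:,2]<p[2]-.008)]
print("foot",len(q),q.mean(0).round(4),q.min(0).round(4),q.max(0).round(4),p)
E
```

```text
t 26.6 bore [0.4816 0.1618 0.2044] focus [ 0.564  -0.052   0.1944] q [ 5. 19. 84.  0. 77. 96.] w 0.03528722599568857
turn [ 0.21 25.12 -0.91] shift now [ 89.  212.4   9.2] after turn [ 73.5 213.8  44.6]
foot 95 [0.4812 0.1318 0.1837] [0.4675 0.1218 0.1742] [0.4952 0.1461 0.1888] [0.48161587 0.16181754 0.19708641]
```

>>> {"method": "apply_moves", "body": {"series": [[8, 20, 1, 0, 0, 0, 0], [12, 30, 1, 0, 0, 0, 0], [12, 30, 1, 0, 0, 0, 0], [12, 30, 1, 0, 0, 0, 0], [12, 30, 1, 0, 0, 0, 0], [12, 30, 1, 0, 0, 0, 0], [12, 25, 1, 0, 0, 0, 0], [9, 17, 1, 0, 0, 0, 0], [0, 0, 0, 0, 0, 0, 0]]}}

```text
time_s: 27.78
position: [0.5678, -0.0523, 0.1893]
tool_rot: [[1.0, -0.017, -0.001], [-0.017, -1.0, 0.0], [-0.001, -0.0, -1.0]]
ft_force: [-0.5, -0.3, -2.4]
grip_width: 0.0347
gripper_force: 80.2
```

>>> {"method": "apply_moves", "body": {"series": [[0, 0, 0, 0, 3, 0, 0], [0, 0, 0, 0, 5, 0, 0], [0, 0, 0, 0, 5, 0, 0], [0, 0, 0, 0, 5, 0, 0], [0, 0, 0, 0, 4, 0, 0], [0, 0, 0, 0, 3, -0.9, 0], [0, 0, 0, 0, 0, 0, 0], [0, 0, 0, 0, 0, 0, 0]]}}

```text
time_s: 28.78
position: [0.5677, -0.0511, 0.1903]
tool_rot: [[0.907, -0.001, 0.422], [0.001, -1.0, -0.006], [0.422, 0.006, -0.907]]
ft_force: [0.4, 0.0, -1.8]
grip_width: 0.0349
gripper_force: 80.0
```

```bash
python3 fin.py
```

```text
t 28.775 bore [ 0.5646 -0.0511  0.1969] focus [ 0.564  -0.052   0.1944] q [-21.  17.  94.  12.  46.  63.] w 0.03491394503408296
turn [0.35 0.05 0.08] shift now [-1.6  0.9  2. ] after turn [-1.6  0.9  2. ]
```

Make the last small shift, then check by picture.

>>> {"method": "apply_moves", "body": {"series": [[-1.5, 1, 2, 0, 0, 0, 0], [0, 0, 0, 0, 0, 0, 0], [0, 0, 0, 0, 0, 0, 0], [0, 0, 0, 0, 0, 0, 0]]}}

```text
time_s: 29.28
position: [0.5672, -0.0526, 0.1877]
tool_rot: [[0.906, -0.002, 0.423], [0.001, -1.0, -0.006], [0.423, 0.006, -0.906]]
ft_force: [0.3, 0.4, -2.8]
grip_width: 0.0346
gripper_force: 80.0
```

```bash
python3 fin.py; python3 - <<'E'
from h import *
d=get_image("side"); f=get_image("top")
A=cv2.resize(d["frame"][110:350,170:370],None,fx=2,fy=2); B=cv2.resize(f["frame"][90:260,150:350],None,fx=2,fy=2)
B=cv2.copyMakeBorder(B,0,A.shape[0]-B.shape[0],0,0,cv2.BORDER_CONSTANT)
cv2.imwrite("pics/fin.png",np.hstack([A,B])[...,::-1])
W=cloud(d).reshape(-1,3); m=(abs(W[:,0]-.73)<.07)&(abs(W[:,1]+.05)<.06)&(W[:,2]>.22)
# dark barrel only: project on line of sight
g=d["frame"].reshape(-1,3).mean(1); q=W[m&(g<62)&(W[:,0]>.69)]; x=np.array([np.cos(.4363),0,np.sin(.4363)])
print("front plane along sight", np.percentile(q@x,[0,1,3,10]).round(4), "assumed",np.dot([.709,-.052,.262],x).round(4))
E
```

```text
t 29.275 bore [ 0.5641 -0.0525  0.1943] focus [ 0.564  -0.052   0.1944] q [-21.  17.  94.  12.  46.  62.] w 0.03460741555039627
turn [0.37 0.   0.06] shift now [-0.1 -0.6 -0.1] after turn [-0.1 -0.6 -0.1]
front plane along sight [0.7545 0.7547 0.7555 0.7574] assumed 0.7533
```

View pics/fin.png

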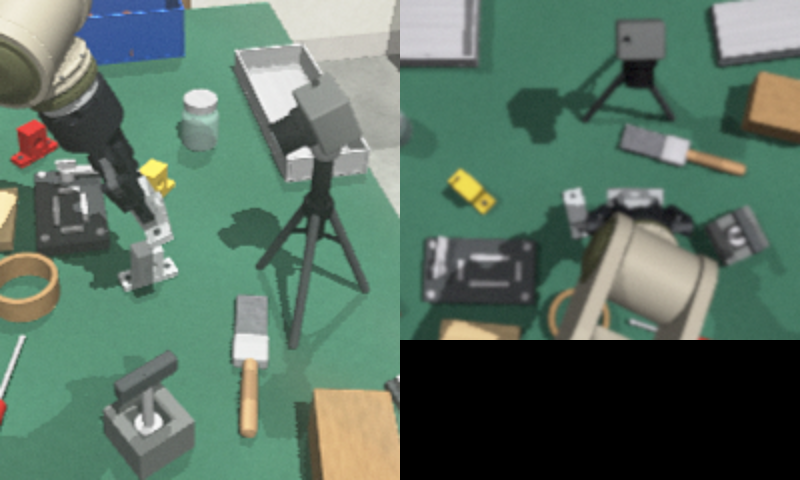

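The bracket is held tipped in front of the lens (155,215 left half). The key stands in its stand (148,410), the jig is empty and the clasp is open. Handing in.

```bash
python3 -c "
from rig import env; print(env.close_job())"
```

```text
the job is handed in; nothing more can be done
None
```

The job is handed in with every step carried out: the clasp was turned open with the key to about 1.4 rad, the key stands back in its stand, and the bracket is held tipped back with its bore within about 1 mm of my measured focus point; no verdict came back.

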